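# Hold back the spring pusher for loading the jam tray

### The arm

A 6-joint arm with a two-finger parallel gripper is mounted at the origin on a cart in front of the work surface, level with it; the furniture and walls round the work are solid. World frame = base frame: x ahead of the robot, y to its left, z up, the work surface at z = 0. Lengths are in mm, angles in degrees, forces in N, time in s.
With the tool pointing down it reaches from about 300 to 850 mm from the base axis. Payload 4.2 kg.
Tool frame: the origin (TCP) lies midway between the tips of the shut fingers; the grasp point (between the pads) lies 19 mm behind it (pinch_z is the distance from the TCP to the grasp point, in mm); z points along the fingers, y is the line along which they close (so a half turn about z gives the same grasp; the last joint's range is limited). The gripper opens to 91 mm and grips with 3 to 60 N. Pads are 32 mm wide; open, the fingers measure 118 mm over their backs; the gripper's body (76 mm by 178 mm) begins 60 mm behind the grasp point.
Start: joints at [-64.63, 18.312, 89.639, -0, 72.044, -1.146], TCP at [256.717, -514.528, 213.976] pointing down, gripper open.
Joint ranges: [-177.97, 177.97], [-48.28, 115.42], [12.27, 149.76], [-77.06, 257.06], [2.81, 150.46], [-146.56, 146.56]. Speed limits (degrees/s): [147.25, 147.25, 180, 180, 180, 180].

### API

Orientations are given as [roll, pitch, yaw] about the fixed x, y, z axes, in that order (R = Rz(yaw) Ry(pitch) Rx(roll)).
In Python, from workcell import * gives the robot as it stands.
- The arm moves only by the tool step_arm, never from a script. Its argument "steps" is a list of rows, each a list of 7 numbers: the turn, a rotation vector about the tool's x, y, z in degrees, then the shift along the tool's x, y, z in mm, then the opening, from 0 (shut) to 1 (fully open). In form: [[rx, ry, rz, x, y, z, hand], ...]. A call has exactly 8 rows; each row shifts and turns the commanded pose from where the row before left it, along the tool's axes as they then stand; what a row does not reach is not made up. A row lasts 1/8 s, in which the tool goes at most 62.5 mm and 10.7 degrees, less where a joint would pass 70% of its speed; a pose out of reach is approached as far as the arm can. A call is refused whole if a number of a shift passes 62.5 or a number of a turn 10.7, either way. A call with a gripper value outside its range is refused whole. The fingers move at their own pace and stop on an object; "force" is the grip in N (left out, the last holds). Time passes only in rows, so rows that do not move let the fingers close, or fill a call up. It gives the time, the measured TCP pose, the force, the opening and the grip force at its end, in the units of the state.
- state(): the state, without advancing time (a new reading comes with each control period).
- grab_frame(name): name is "scene" or "top"; returns a dict with "image" (480x640x3 uint8, blue, green, red), "fovy" (degrees; the focal length in pixels is half the picture's height over the tangent of half this angle, whatever the lens; pixels are square), "cx", "cy" (the principal point, pixels), "dist" ([k1, k2, p1, p2, k3] as OpenCV has them; the pictures are not rectified), "origin" and "rotation" of the camera in the world. Camera axes: x right, y down, z forward; pixel columns grow to the right and rows downward; lengths in mm; the calibration is good to about 2 mm. A picture is of the moment at which its call begins. There is no depth.
- job_done(): hands the job in; it is judged then, once.
The state is a dict: "time_s": time; "qpos": joint angles; "qvel": joint speeds; "effort": joint torques, N m; "ee_pos": TCP position; "ee_rot": TCP orientation; "force": force on the tool from outside, world axes, zero at the start; "torque": the same for the moment, N m; "gripper_width": finger opening in mm; "gripper_force": force on a finger pad.
Only numpy, scipy, OpenCV 4.12 (cv2) and the standard library are available. Lean on these libraries where they do the work, as an engineer would, in place of code of your own. Each camera call takes 0.05 s, during which the arm holds its last target. There are 200 camera calls.

### The job

I am about to fill the wooden jam tray from its loading end. Pick up the jar that has fallen over, set it down gently, standing upright on its base, in the tray's empty front bay between the front lip and the pusher, and let go of it. Then take the pusher by its black grip, pull it back against its spring until its paddle is level with the second line across the rails (the one farther from the front lip), and keep it there: finish while still holding the pusher at that line, with the jar still standing in the bay and the other things on the table left where they stand.

Things in the scene. Friction and masses are not known exactly. Their poses are not given: they have to be found in the camera images.
- fallen_jar: Jam jar lying on its side on the table: 60 mm diameter, 75 mm tall with its dark green lid (body r 30 mm up to 68 mm, lid r 29 mm), about 0.34 kg, closed; it can roll. Origin: centre of its base; z axis from base to lid (horizontal while it lies, 30 mm above the table; the jar's middle is 37 mm along it). Grip it 60 mm across the body.
- jam_tray: Low open wooden tray for one row of jars, fixed, 320 x 92 mm. Origin: centre of its underside; x along the lane to the front lip (roughly away from the robot), z up. Lane floor 8 mm above the table, lane 68 mm wide, side rails 12 mm thick, tops 22 mm above the table. Front lip: inner face x = +152 mm, top 36 mm above the table. Rear stop 22 mm high at x = -152 mm.
- bay (a point): Centre of the front bay on the lane floor (tray x = +117 mm, 8 mm above the table), axes as the tray's. The bay is 70 mm long, from the front lip to the paddle of the resting pusher, and 68 mm wide: a jar standing at this point has 4 to 5 mm of play all round.
- pusher (a joint): How far the pusher is pulled back, m: 0 at rest nearest the front lip, growing as it slides straight to the loading end (tray -x, roughly toward the robot); stop at 0.150. A spring draws it forward to 0 all the time, about 6 N at rest and 10 N at the second line, so it returns if let go. The lines across the rails are at 0.063 (first) and 0.126 (second).
- pusher_grip (a point): Grip point in the pusher's upright black fin, axes as the tray's; 62 mm above the table, at rest at tray x = +28 mm. Fin 10 mm thick across the lane (pinch it from above along tray y), 36 mm long, top 15 mm above this point; an upright bar 18 mm thick ends it 21 mm behind (tray -x). Paddle's back 49 mm ahead; spring drum between, 50 mm wide, top 43 mm above the table.
- pusher_face (a point): Front face of the pusher's aluminium paddle (62 mm wide, 5 mm thick, top 70 mm above the table) at rail-top height, 22 mm above the table, in the middle of the lane; small ears at this plane reach over both rails and show against the lines.
- rear_line (a point): The second line across the rails (black, 3 mm wide, let into both rails), the one farther from the front lip: its point in the middle of the lane at rail-top height, 22 mm above the table, at tray x = -44 mm. The pusher is at the mark when pusher_face is level with it along the tray's x.
- jar_b: Bystander: a jar like the fallen one, standing on the table, waiting to be loaded by the other person. Origin: centre of its base.
- jar_c: Bystander: another such standing jar. Origin: centre of its base.
- shaker: Bystander: glass sugar pourer with a grey cap, 62 mm diameter, 128 mm tall, standing on the table. Origin: centre of its base.
Mind the look-alikes: they are no part of the job. What is shaped like the fallen_jar but purple is not meant.

How it is judged:
By the outcome, as a careful person would: the job done as asked, in the order asked, and still so for the second after the job is handed in, while the arm keeps its last pose, push and grip.
It also fails if it takes over 61 s, if anything falls off the work surface, if the arm or the gripper's body presses on something with over 40 N, if the wrist force passes 120 N, or if a joint passes its speed limit or range.

## Working session

There is one attempt and no reset: what is moved stays moved. The work goes in short steps, Python scripts to look and compute and a tool call to move; the robot and the scene stay as the last step left them, time stands still between calls to the robot, and variables do not carry over. Pictures are saved under pics/ and viewed, at most 10 in all, crops included, and the job is handed in when it is done.

Besides the shell and the picture viewer there is one more tool, called after "Call:" by a JSON object that holds its "name" and its "arguments", one argument or row to a line. step_arm: Moves the arm, as the interface text tells. Its arguments: {"type":"object","properties":{"steps":{"type":"array","items":{"type":"array","items":{"type":"number"}}},"force":{"type":"number"}},"required":["steps"]}

```bash
mkdir -p pics; cat > h.py <<'E'
from workcell import *
import numpy as np, cv2
def K(f):
    fl=240/np.tan(np.radians(f["fovy"])/2)
    return np.array([[fl,0,f["cx"]],[0,fl,f["cy"]],[0,0,1.]])
def ray(f,uv):
    p=cv2.undistortPoints(np.array(uv,float).reshape(-1,1,2),K(f),np.array(f["dist"],float)).reshape(-1,2)
    return np.c_[p,np.ones(len(p))]@np.array(f["rotation"]).T
def onz(f,uv,z):
    d=ray(f,uv);o=np.array(f["origin"]);return o+d*((z-o[2])/d[:,2])[:,None]
def proj(f,P):
    R=np.array(f["rotation"]);o=np.array(f["origin"])
    r=cv2.Rodrigues(R.T)[0];return cv2.projectPoints(np.array(P,float).reshape(-1,1,3),r,-R.T@o,K(f),np.array(f["dist"],float))[0].reshape(-1,2)
E
python3 - <<'E'
from h import *
for n in("scene","top"):
    f=grab_frame(n);cv2.imwrite(f"pics/{n}0.png",f["image"]);print(n,f["origin"],np.round(f["rotation"],3).tolist(),f["fovy"],f["dist"])
print(state())
E
```

```text
scene [-375.1024957   423.10511769 1190.23197596] [-137.86, -0.812, -114.615] 43.34684175827438 [-0.06020653  0.          0.          0.          0.        ]
top [ 276.52230177  -10.90112388 1365.33069121] [-169.034, -0.188, -88.769] 51.36493628004612 [-0.00626269  0.          0.          0.          0.        ]
{'time_s': 0.1, 'qpos': array([-6.46301094e+01,  1.83472355e+01,  8.96989568e+01, -1.03644170e-03,
        7.20427080e+01, -1.14336386e+00]), 'qvel': array([-0.00641661, -0.11076234, -0.21127162, -0.10305404,  0.04676207,
       -0.03644256]), 'effort': array([-9.53309154e-06, -4.13334346e+01, -2.32509685e+01,  7.26994453e-02,
        4.21940850e-02, -5.14577710e-05]), 'ee_pos': array([ 256.51181635, -514.11929682,  213.21489978]), 'ee_rot': array([-1.79911098e+02, -7.88669263e-04,  2.65135741e+01]), 'force': array([ 0.21543678, -0.80701894, -0.19478608]), 'torque': array([ 0.03410348, -0.02043281,  0.01820254]), 'gripper_force': 0.0, 'gripper_width': 91.33792773930108}
```

View pics/scene0.png

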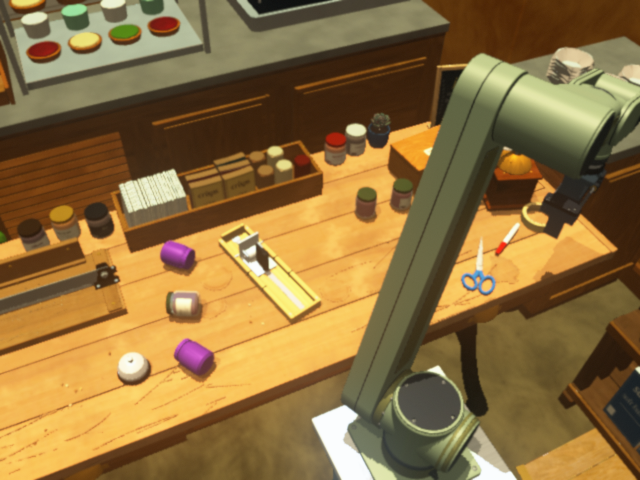

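View pics/top0.png

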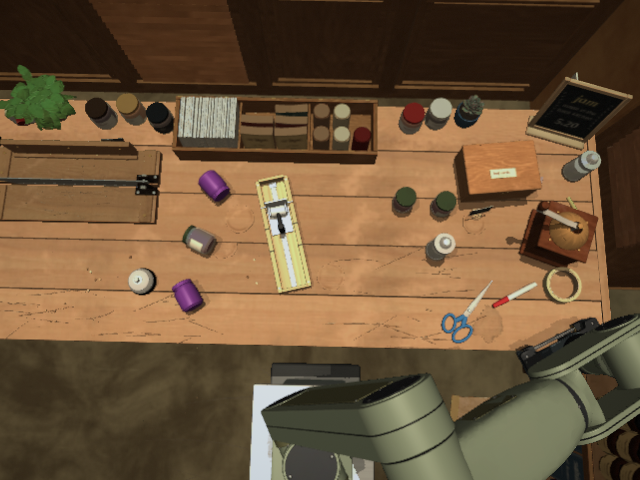

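The scene view shows the fallen jar at about (183,304) and the tray from (222,235) to (318,305). In the top view the jar is at (200,240), the tray spans (273,178)–(292,290), and the purple look-alikes are at (213,186) and (187,295). Next I'll zoom in and measure.

```bash
cat >> h.py <<'E'
from scipy.spatial.transform import Rotation as Ro
_g=grab_frame
def grab(n):
    f=dict(_g(n));f["rotation"]=Ro.from_euler("xyz",f["rotation"],degrees=True).as_matrix();return f
E
python3 - <<'E'
from h import *
t=grab("top");s=grab("scene")
a=cv2.resize(t["image"][165:300,160:320],None,fx=5,fy=4.44*5/4.44,interpolation=cv2.INTER_CUBIC)[:600]
b=cv2.resize(s["image"][220:325,160:325],None,fx=4.8,fy=4.8,interpolation=cv2.INTER_CUBIC)
a=cv2.resize(t["image"][168:298,165:325],None,fx=4.6,fy=4.6,interpolation=cv2.INTER_CUBIC)
cv2.imwrite("pics/ta.png",a);cv2.imwrite("pics/sb.png",b)
print(proj(t,[[400,0,0]]),onz(t,[[200,240],[282,215]],30),onz(s,[[183,304],[262,258]],30))
hsv=cv2.cvtColor(t["image"],cv2.COLOR_BGR2HSV)
m=((hsv[...,0]>=20)&(hsv[...,0]<=35)&(hsv[...,1]>70)&(hsv[...,2]>120)).astype(np.uint8)
m[:, :240]=0;m[:,330:]=0;m[:170]=0;m[300:]=0
c=cv2.findContours(cv2.morphologyEx(m,cv2.MORPH_CLOSE,np.ones((9,9))),0,1)[0];c=max(c,key=cv2.contourArea)
r=cv2.minAreaRect(c);bp=cv2.boxPoints(r);P=onz(t,bp,22);print(r,bp,P)
print([np.linalg.norm(P[i]-P[i-1]) for i in range(4)],P.mean(0))
E
```

```text
[[315.45713385 290.70302889]] [[528.3475927  317.42957227  30.        ]
 [603.32256395  96.63781466  30.        ]] [[524.46553863 322.59181795  30.        ]
 [583.29569465  96.87207745  30.        ]]
((282.30487060546875, 232.756103515625), (114.89179229736328, 33.9437141418457), 77.90524291992188) [[253.67316 180.14146]
 [286.8634  173.02928]
 [310.93658 285.37073]
 [277.74634 292.4829 ]] [[704.09002368 180.37689691  22.        ]
 [727.04504481  87.98400398  22.        ]
 [412.09513865  12.3347402   22.        ]
 [391.02174911 101.00216428  22.        ]]
[np.float64(322.9738266836769), np.float64(95.20178390797327), np.float64(323.90778703331455), np.float64(91.13725824160235)] [558.56298906  95.42445134  22.        ]
```

View pics/ta.png

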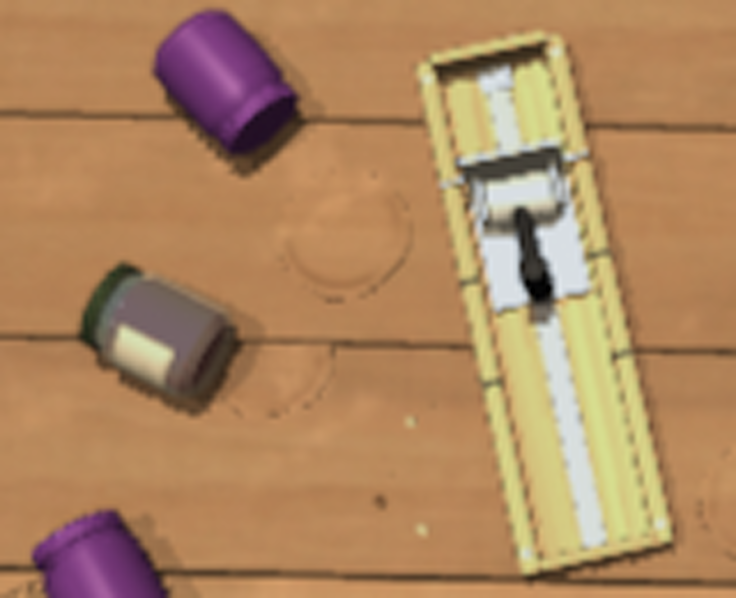

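View pics/sb.png

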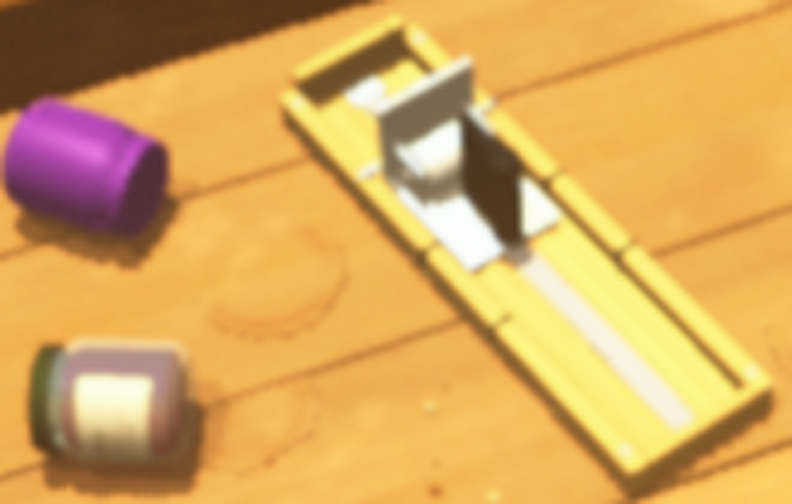

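The crops show the lid (dark green) end of the jar on the upper left and its base on the lower right. The rail lines and paddle ears are clear. In the top crop the second line is at (490,383)/(622,353), the first at (470,280)/(600,253) and the ears at (450,183)/(578,156).

```bash
python3 - <<'E'
from h import *
t=grab("top");s=grab("scene")
tp=lambda p:(np.array(p)+.5)/4.6-.5+[165,168]
sp=lambda p:(np.array(p)+.5)/4.8-.5+[160,220]
A=[[490,383],[622,353],[470,280],[600,253],[450,183],[578,156]]
B=[[497,325],[625,250],[428,256],[555,180],[370,172],[487,103]]
for n,P in(("top",onz(t,tp(A),22)),("scene",onz(s,sp(B),22))):
    M=(P[0::2]+P[1::2])/2; d=M[2]-M[0]
    print(n,M.round(1).tolist(),np.linalg.norm(np.diff(M,axis=0),axis=1),np.degrees(np.arctan2(d[1],d[0])),np.linalg.norm(P[0]-P[1]))
# jar
for n,f,(x,y) in(("top",t,(200,240)),("scene",s,(183,304))):
    h=cv2.cvtColor(f["image"],cv2.COLOR_BGR2HSV)[y-28:y+28,x-28:x+28].astype(int)
    b=f["image"][y-28:y+28,x-28:x+28].astype(int)
    m=((b[...,2]-b[...,0]<55)).astype(np.uint8)
    m=cv2.morphologyEx(m,cv2.MORPH_CLOSE,np.ones((7,7)))
    c=max(cv2.findContours(m,0,1)[0],key=cv2.contourArea)
    r=cv2.minAreaRect(c);bp=cv2.boxPoints(r)+[x-28,y-28]
    Q=onz(f,bp,30);e=[np.linalg.norm(Q[i]-Q[i-1]).round(1) for i in range(4)]
    print(n,r,np.round(bp,1).tolist(),Q.round(1).tolist(),e,Q.mean(0))
    v=f["image"].copy();cv2.drawContours(v,[c+[x-28,y-28]],-1,(0,255,0),1)
    cv2.imwrite(f"pics/j{n}.png",cv2.resize(v[y-28:y+28,x-28:x+28],None,fx=7,fy=7))
a=cv2.hconcat([cv2.imread("pics/jtop.png"),cv2.imread("pics/jscene.png")]);cv2.imwrite("pics/jj.png",a)
E
```

```text
top [[513.9, 84.4, 22.0], [575.3, 99.2, 22.0], [635.1, 114.0, 22.0]] [63.20640196 61.55330757] 13.725222541274018 80.259508604832
scene [[509.7, 87.4, 22.0], [568.1, 102.9, 22.0], [635.0, 113.0, 22.0]] [60.42348155 67.67439482] 11.51715619697649 81.9101061274558
top ((27.0, 29.0), (33.98823165893555, 23.25510597229004), 26.56505012512207) [[178.6, 243.8], [189.0, 223.0], [219.4, 238.2], [209.0, 259.0]] [[516.5, 374.9, 30.0], [575.1, 350.8, 30.0], [534.5, 264.9, 30.0], [476.6, 289.6, 30.0]] [np.float64(94.2), np.float64(63.3), np.float64(95.0), np.float64(62.9)] [525.69343496 320.04550785  30.        ]
scene ((26.0, 27.0), (20.0, 26.0), 90.0) [[168.0, 293.0], [194.0, 293.0], [194.0, 313.0], [168.0, 313.0]] [[571.0, 346.2, 30.0], [545.6, 288.6, 30.0], [488.6, 306.5, 30.0], [513.4, 362.6, 30.0]] [np.float64(60.0), np.float64(63.0), np.float64(59.7), np.float64(61.3)] [529.64586113 326.00325584  30.        ]
```

View pics/jj.png

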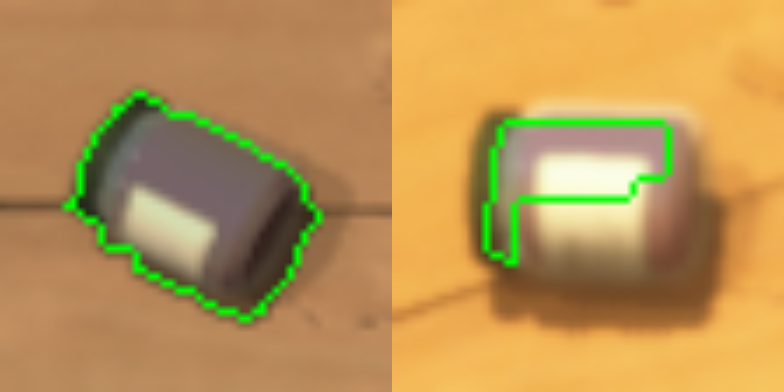

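The jar contour in the top view fits the given size: 94 mm expected with parallax, 63 mm wide. Its middle is about (525,320) and its base→lid heading about 65°. The scene view agrees within 3 mm. I'll grasp at a slant, 38° to the jar's axis, so that turning 90° about the closing axis stands it upright with the hand clear of the pusher.

```bash
cat >> h.py <<'E'
def frame(heading,elev,back=False):
    """tool z: pointing along heading (deg) and down by elev; tool y = yhead horizontal"""
    h,e=np.radians([heading,elev]);return np.array([np.cos(h)*np.cos(e),np.sin(h)*np.cos(e),-np.sin(e)])
def R_of(z,yhead):
    a=np.radians(yhead);y=np.array([np.cos(a),np.sin(a),0]);y-=z*(y@z);y/=np.linalg.norm(y)
    return np.c_[np.cross(y,z),y,z]
def cur():
    s=state();return np.array(s["ee_pos"]),Ro.from_euler("xyz",s["ee_rot"],degrees=True).as_matrix()
def rows(p1,R1,n,hand,start=None):
    p,R=start or cur();w=Ro.from_matrix(R.T@R1).as_rotvec(degrees=True)/n
    d=(np.array(p1)-p)/n;dR=Ro.from_rotvec(w,degrees=True).as_matrix();out=[]
    for i in range(n):
        out.append([*np.round(w,2),*np.round(R.T@d,1),hand]);R=R@dR
    for k in range(0,n,8): print(str(out[k:k+8]).replace("np.float64(","").replace(")",""))
JH=65;BETA=38
def pick_pose(back=0,mid=(525.5,320.5),z=32,along=50-37.5):
    zt=frame(JH+180,BETA);L=np.array([np.cos(np.radians(JH)),np.sin(np.radians(JH)),0])
    g=np.array([*mid,z])+L*along
    return g+zt*(19-back),R_of(zt,JH-90)
E
python3 - <<'E'
from h import *
import workcell;print([k for k in dir(workcell) if k[0]!='_'])
t=grab("top");s=grab("scene")
a,b=ray(t,[[147,185]])[0],ray(s,[[105,273]])[0];o1,o2=np.array(t["origin"]),np.array(s["origin"])
k=np.linalg.lstsq(np.c_[a,-b],o2-o1,rcond=None)[0];print("handle",o1+k[0]*a,o2+k[1]*b)
p1,R1=pick_pose(130);print("pre",p1,"grasp",pick_pose(0)[0])
p0=np.array([480,250,270.]);R0=R_of(np.array([0,0,-1.]),-25)
rows(p0,R0,24,1);print();rows(p1+[0,0,60],R1,8,1,(p0,R0))
E
```

```text
['Unreachable', 'grab_frame', 'job_done', 'pinch_z', 'state']
handle [675.33319228 468.81717597  48.27249014] [677.12946554 472.28600485  50.07987727]
pre [567.74880685 411.10285867 100.33842376] grasp [524.45520131 318.25942197  20.30243197]
[[-0.0, -0.0, -1.6, 22.5, -24.3, -2.3, 1], [-0.0, -0.0, -1.6, 23.2, -23.7, -2.3, 1], [-0.0, -0.0, -1.6, 23.9, -23.0, -2.3, 1], [-0.0, -0.0, -1.6, 24.5, -22.4, -2.3, 1], [-0.0, -0.0, -1.6, 25.1, -21.7, -2.3, 1], [-0.0, -0.0, -1.6, 25.7, -21.0, -2.3, 1], [-0.0, -0.0, -1.6, 26.3, -20.2, -2.3, 1], [-0.0, -0.0, -1.6, 26.9, -19.5, -2.3, 1]]
[[-0.0, -0.0, -1.6, 27.4, -18.7, -2.3, 1], [-0.0, -0.0, -1.6, 27.9, -18.0, -2.3, 1], [-0.0, -0.0, -1.6, 28.4, -17.2, -2.3, 1], [-0.0, -0.0, -1.6, 28.9, -16.4, -2.3, 1], [-0.0, -0.0, -1.6, 29.3, -15.6, -2.3, 1], [-0.0, -0.0, -1.6, 29.7, -14.7, -2.3, 1], [-0.0, -0.0, -1.6, 30.1, -13.9, -2.3, 1], [-0.0, -0.0, -1.6, 30.5, -13.0, -2.3, 1]]
[[-0.0, -0.0, -1.6, 30.9, -12.2, -2.3, 1], [-0.0, -0.0, -1.6, 31.2, -11.3, -2.3, 1], [-0.0, -0.0, -1.6, 31.5, -10.4, -2.3, 1], [-0.0, -0.0, -1.6, 31.8, -9.6, -2.3, 1], [-0.0, -0.0, -1.6, 32.0, -8.7, -2.3, 1], [-0.0, -0.0, -1.6, 32.3, -7.8, -2.3, 1], [-0.0, -0.0, -1.6, 32.5, -6.9, -2.3, 1], [-0.0, -0.0, -1.6, 32.6, -5.9, -2.3, 1]]

[[-0.0, -6.5, -0.0, 22.9, 1.4, 13.7, 1], [-0.0, -6.5, -0.0, 24.3, 1.4, 11.0, 1], [-0.0, -6.5, -0.0, 25.4, 1.4, 8.2, 1], [-0.0, -6.5, -0.0, 26.1, 1.4, 5.3, 1], [-0.0, -6.5, -0.0, 26.6, 1.4, 2.3, 1], [-0.0, -6.5, -0.0, 26.7, 1.4, -0.7, 1], [-0.0, -6.5, -0.0, 26.4, 1.4, -3.8, 1], [-0.0, -6.5, -0.0, 25.8, 1.4, -6.7, 1]]
```

Call:
{"name": "step_arm", "arguments": {
  "steps": [
    [0,0,-1.6,22.5,-24.3,-2.3,1],
    [0,0,-1.6,23.2,-23.7,-2.3,1],
    [0,0,-1.6,23.9,-23,-2.3,1],
    [0,0,-1.6,24.5,-22.4,-2.3,1],
    [0,0,-1.6,25.1,-21.7,-2.3,1],
    [0,0,-1.6,25.7,-21,-2.3,1],
    [0,0,-1.6,26.3,-20.2,-2.3,1],
    [0,0,-1.6,26.9,-19.5,-2.3,1]
  ]
}}

```text
time_s: 1.4
ee_pos: [331.4, -258.8, 232.6]
ee_rot: [180.0, -0.0, 39.4]
force: [0.9, -0.3, -0.3]
gripper_width: 91.4
gripper_force: 0.0
```

Call:
{"name": "step_arm", "arguments": {
  "steps": [
    [0,0,-1.6,27.4,-18.7,-2.3,1],
    [0,0,-1.6,27.9,-18,-2.3,1],
    [0,0,-1.6,28.4,-17.2,-2.3,1],
    [0,0,-1.6,28.9,-16.4,-2.3,1],
    [0,0,-1.6,29.3,-15.6,-2.3,1],
    [0,0,-1.6,29.7,-14.7,-2.3,1],
    [0,0,-1.6,30.1,-13.9,-2.3,1],
    [0,0,-1.6,30.5,-13,-2.3,1]
  ]
}}

```text
time_s: 2.4
ee_pos: [405.9, -3.9, 251.0]
ee_rot: [180.0, -0.0, 52.2]
force: [0.8, -0.2, 0.2]
gripper_width: 91.3
gripper_force: 0.0
```

Call:
{"name": "step_arm", "arguments": {
  "steps": [
    [0,0,-1.6,30.9,-12.2,-2.3,1],
    [0,0,-1.6,31.2,-11.3,-2.3,1],
    [0,0,-1.6,31.5,-10.4,-2.3,1],
    [0,0,-1.6,31.8,-9.6,-2.3,1],
    [0,0,-1.6,32,-8.7,-2.3,1],
    [0,0,-1.6,32.3,-7.8,-2.3,1],
    [0,0,-1.6,32.5,-6.9,-2.3,1],
    [0,0,-1.6,32.6,-5.9,-2.3,1]
  ]
}}

```text
time_s: 3.4
ee_pos: [480.6, 250.9, 269.2]
ee_rot: [180.0, 0.0, 65.0]
force: [0.4, -1.3, 0.2]
gripper_width: 91.4
gripper_force: 0.0
```

Call:
{"name": "step_arm", "arguments": {
  "steps": [
    [0,-6.5,0,22.9,1.4,13.7,1],
    [0,-6.5,0,24.3,1.4,11,1],
    [0,-6.5,0,25.4,1.4,8.2,1],
    [0,-6.5,0,26.1,1.4,5.3,1],
    [0,-6.5,0,26.6,1.4,2.3,1],
    [0,-6.5,0,26.7,1.4,-0.7,1],
    [0,-6.5,0,26.4,1.4,-3.8,1],
    [0,-6.5,0,25.8,1.4,-6.7,1]
  ]
}}

```text
time_s: 4.4
ee_pos: [568.4, 411.7, 159.1]
ee_rot: [180.0, 52.1, 64.9]
force: [1.3, 0.4, -0.4]
gripper_width: 91.4
gripper_force: 0.0
```

Call:
{"name": "step_arm", "arguments": {
  "steps": [
    [0,0,0,7.9,0,6.2,1],
    [0,0,0,7.9,0,6.2,1],
    [0,0,0,7.9,0,6.2,1],
    [0,0,0,7.9,0,6.2,1],
    [0,0,0,7.9,0,6.2,1],
    [0,0,0,7.9,0,6.2,1],
    [0,0,0,0,0,20,1],
    [0,0,0,0,0,20,1]
  ]
}}

```text
time_s: 5.4
ee_pos: [554.5, 381.8, 73.7]
ee_rot: [180.0, 52.0, 64.9]
force: [-0.1, 0.5, -0.2]
gripper_width: 91.2
gripper_force: 0.0
```

```bash
python3 - <<'E'
from h import *
s=state();print(s["qpos"],s["ee_pos"],s["ee_rot"])
t=grab("top");c=grab("scene")
a=cv2.resize(t["image"][190:290,140:240],(400,400),interpolation=cv2.INTER_CUBIC)
b=cv2.resize(c["image"][250:350,120:220],(400,400),interpolation=cv2.INTER_CUBIC)
cv2.imwrite("pics/pre.png",cv2.hconcat([a,b]))
E
```

```text
[ 42.26721845  61.3053385   45.41671159 -20.80522977 121.28229702
  64.42620618] [554.50271569 381.83084316  73.66212679] [179.99762529  51.99691729  64.92234787]
```

View pics/pre.png

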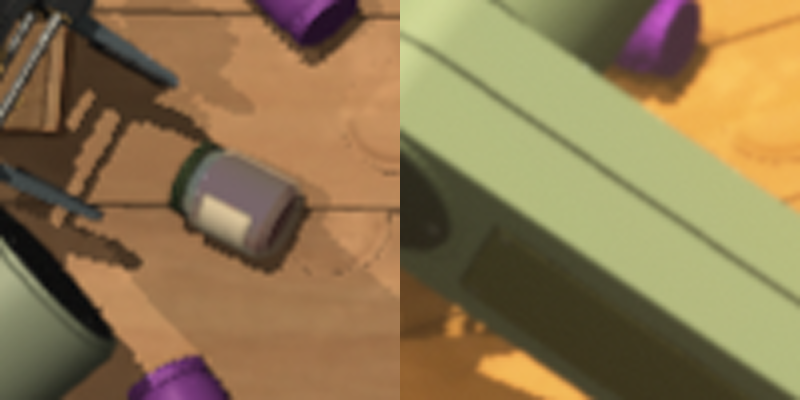

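The top crop shows the fingertips at crop (175,82) and (100,215), straddling the jar's axis. The jar is at (237,205), undisturbed. I'll check the offset numerically.

```bash
python3 - <<'E'
from h import *
t=grab("top")
print(onz(t,[[140+137.5/4,190+148.5/4]],73.7), onz(t,[[140+237/4,190+205/4]],30))
p,R=pick_pose(0);rows(p,R,16,1)
E
```

```text
[[553.29590994 376.86984792  73.7       ]] [[524.83957025 319.23807138  30.        ]]
[[-0.01, 0.01, -0.0, -0.0, -0.0, 5.5, 1], [-0.01, 0.01, -0.0, -0.0, -0.0, 5.5, 1], [-0.01, 0.01, -0.0, -0.0, -0.0, 5.5, 1], [-0.01, 0.01, -0.0, -0.0, -0.0, 5.5, 1], [-0.01, 0.01, -0.0, -0.0, -0.0, 5.5, 1], [-0.01, 0.01, -0.0, -0.0, -0.0, 5.5, 1], [-0.01, 0.01, -0.0, -0.0, -0.0, 5.5, 1], [-0.01, 0.01, -0.0, -0.0, -0.0, 5.5, 1]]
[[-0.01, 0.01, -0.0, -0.0, -0.0, 5.5, 1], [-0.01, 0.01, -0.0, -0.0, -0.0, 5.5, 1], [-0.01, 0.01, -0.0, -0.0, -0.0, 5.5, 1], [-0.01, 0.01, -0.0, -0.0, -0.0, 5.5, 1], [-0.01, 0.01, -0.0, -0.0, -0.0, 5.5, 1], [-0.01, 0.01, -0.0, -0.0, -0.0, 5.5, 1], [-0.01, 0.01, -0.0, -0.0, -0.0, 5.5, 1], [-0.01, 0.01, -0.0, -0.0, -0.0, 5.5, 1]]
```

Call:
{"name": "step_arm", "arguments": {
  "steps": [
    [0,0,0,0,0,11,1],
    [0,0,0,0,0,11,1],
    [0,0,0,0,0,11,1],
    [0,0,0,0,0,11,1],
    [0,0,0,0,0,11,1],
    [0,0,0,0,0,11,1],
    [0,0,0,0,0,11,1],
    [0,0,0,0,0,11,1]
  ]
}}

```text
time_s: 6.55
ee_pos: [525.2, 318.9, 20.0]
ee_rot: [180.0, 52.0, 64.9]
force: [-0.3, -0.4, -0.5]
gripper_width: 91.2
gripper_force: 0.0
```

Call:
{"name": "step_arm", "arguments": {
  "steps": [
    [0,0,0,0,0,0,0.8],
    [0,0,0,0,0,0,0.7],
    [0,0,0,0,0,0,0.65],
    [0,0,0,0,0,0,0.6],
    [0,0,0,0,0,0,0.5],
    [0,0,0,0,0,0,0.4],
    [0,0,0,0,0,0,0.3],
    [0,0,0,0,0,0,0.3]
  ],
  "force": 35
}}

```text
time_s: 7.55
ee_pos: [525.7, 319.7, 20.6]
ee_rot: [179.9, 51.9, 64.9]
force: [1.6, 2.3, 2.1]
gripper_width: 59.6
gripper_force: 35.0
```

```bash
cat >> h.py <<'E'
TH=13.7;TX=np.array([np.cos(np.radians(TH)),np.sin(np.radians(TH)),0]);O19=np.array([573.5,99.8,0])
def tray(x,z,y=0): return O19+TX*(x-19)+np.array([-TX[1],TX[0],0])*y+[0,0,z]
def place_pose(up,gz=51.4,off=-2.3):
    zt=frame(TH,90-BETA);return tray(117+off,8+gz+up)+zt*19,R_of(zt,TH-90)
E
python3 - <<'E'
from h import *
p,R=cur();q=p+[0,0,160];rows(q,R,8,.3);
p2,R2=place_pose(120);print(p2);rows(p2,R2,24,.3,(q,R))
E
```

```text
[[0.0, 0.0, 0.0, -15.7, 0.0, -12.3, 0.3], [0.0, 0.0, 0.0, -15.7, 0.0, -12.3, 0.3], [0.0, 0.0, 0.0, -15.7, 0.0, -12.3, 0.3], [0.0, 0.0, 0.0, -15.7, 0.0, -12.3, 0.3], [0.0, 0.0, 0.0, -15.7, 0.0, -12.3, 0.3], [0.0, 0.0, 0.0, -15.7, 0.0, -12.3, 0.3], [0.0, 0.0, 0.0, -15.7, 0.0, -12.3, 0.3], [0.0, 0.0, 0.0, -15.7, 0.0, -12.3, 0.3]]
[677.84201271 125.2358409  164.42779568]
[[0.29, 3.47, 2.34, -2.3, 9.2, 4.1, 0.3], [0.29, 3.47, 2.34, -2.2, 9.3, 3.9, 0.3], [0.29, 3.47, 2.34, -2.0, 9.4, 3.7, 0.3], [0.29, 3.47, 2.34, -1.9, 9.5, 3.6, 0.3], [0.29, 3.47, 2.34, -1.7, 9.6, 3.4, 0.3], [0.29, 3.47, 2.34, -1.5, 9.7, 3.3, 0.3], [0.29, 3.47, 2.34, -1.3, 9.7, 3.1, 0.3], [0.29, 3.47, 2.34, -1.1, 9.8, 3.0, 0.3]]
[[0.29, 3.47, 2.34, -0.9, 9.9, 2.9, 0.3], [0.29, 3.47, 2.34, -0.6, 9.9, 2.8, 0.3], [0.29, 3.47, 2.34, -0.4, 9.9, 2.7, 0.3], [0.29, 3.47, 2.34, -0.2, 10.0, 2.6, 0.3], [0.29, 3.47, 2.34, 0.1, 10.0, 2.6, 0.3], [0.29, 3.47, 2.34, 0.3, 10.0, 2.6, 0.3], [0.29, 3.47, 2.34, 0.6, 10.0, 2.5, 0.3], [0.29, 3.47, 2.34, 0.8, 10.0, 2.5, 0.3]]
[[0.29, 3.47, 2.34, 1.1, 9.9, 2.5, 0.3], [0.29, 3.47, 2.34, 1.3, 9.9, 2.6, 0.3], [0.29, 3.47, 2.34, 1.6, 9.8, 2.6, 0.3], [0.29, 3.47, 2.34, 1.8, 9.8, 2.7, 0.3], [0.29, 3.47, 2.34, 2.1, 9.7, 2.7, 0.3], [0.29, 3.47, 2.34, 2.3, 9.6, 2.8, 0.3], [0.29, 3.47, 2.34, 2.5, 9.6, 2.9, 0.3], [0.29, 3.47, 2.34, 2.7, 9.5, 3.0, 0.3]]
```

Call:
{"name": "step_arm", "arguments": {
  "steps": [
    [0,0,0,-5,0,-4,0.3],
    [0,0,0,-10,0,-7.8,0.3],
    [0,0,0,-16,0,-12.5,0.3],
    [0,0,0,-20,0,-15.6,0.3],
    [0,0,0,-20,0,-15.6,0.3],
    [0,0,0,-20,0,-15.6,0.3],
    [0,0,0,-20,0,-15.6,0.3],
    [0,0,0,-15,0,-11.7,0.3]
  ]
}}

```text
time_s: 8.55
ee_pos: [525.4, 319.4, 183.1]
ee_rot: [179.9, 51.9, 64.8]
force: [-0.3, -0.2, -2.5]
gripper_width: 59.6
gripper_force: 35.0
```

Call:
{"name": "step_arm", "arguments": {
  "steps": [
    [0.29,3.47,2.34,-2.3,9.2,4.1,0.3],
    [0.29,3.47,2.34,-2.2,9.3,3.9,0.3],
    [0.29,3.47,2.34,-2.0,9.4,3.7,0.3],
    [0.29,3.47,2.34,-1.9,9.5,3.6,0.3],
    [0.29,3.47,2.34,-1.7,9.6,3.4,0.3],
    [0.29,3.47,2.34,-1.5,9.7,3.3,0.3],
    [0.29,3.47,2.34,-1.3,9.7,3.1,0.3],
    [0.29,3.47,2.34,-1.1,9.8,3.0,0.3]
  ]
}}

```text
time_s: 9.55
ee_pos: [576.0, 253.9, 175.8]
ee_rot: [169.7, 22.2, 44.7]
force: [0.1, -0.3, -2.4]
gripper_width: 59.3
gripper_force: 35.0
```

Call:
{"name": "step_arm", "arguments": {
  "steps": [
    [0.29,3.47,2.34,-0.9,9.9,2.9,0.3],
    [0.29,3.47,2.34,-0.6,9.9,2.8,0.3],
    [0.29,3.47,2.34,-0.4,9.9,2.7,0.3],
    [0.29,3.47,2.34,-0.2,10.0,2.6,0.3],
    [0.29,3.47,2.34,0.1,10.0,2.6,0.3],
    [0.29,3.47,2.34,0.3,10.0,2.6,0.3],
    [0.29,3.47,2.34,0.6,10.0,2.5,0.3],
    [0.29,3.47,2.34,0.8,10.0,2.5,0.3]
  ]
}}

```text
time_s: 10.55
ee_pos: [626.0, 188.5, 170.1]
ee_rot: [170.4, -8.4, 31.2]
force: [-0.3, -0.0, -3.0]
gripper_width: 59.4
gripper_force: 35.0
```

Call:
{"name": "step_arm", "arguments": {
  "steps": [
    [0.29,3.47,2.34,1.1,9.9,2.5,0.3],
    [0.29,3.47,2.34,1.3,9.9,2.6,0.3],
    [0.29,3.47,2.34,1.6,9.8,2.6,0.3],
    [0.29,3.47,2.34,1.8,9.8,2.7,0.3],
    [0.29,3.47,2.34,2.1,9.7,2.7,0.3],
    [0.29,3.47,2.34,2.3,9.6,2.8,0.3],
    [0.29,3.47,2.34,2.5,9.6,2.9,0.3],
    [0.29,3.47,2.34,2.7,9.5,3.0,0.3]
  ]
}}

```text
time_s: 11.55
ee_pos: [676.0, 124.3, 163.9]
ee_rot: [-180.0, -37.8, 13.7]
force: [-0.5, 1.3, -3.0]
gripper_width: 60.0
gripper_force: 35.0
```

```bash
python3 - <<'E'
from h import *
s=state();print(s["qpos"],s["ee_pos"],s["ee_rot"])
p,R=place_pose(120);print(p,Ro.from_matrix(R).as_euler("xyz",degrees=True));rows(p,R,8,.3)
t=grab("top");c=grab("scene")
cv2.imwrite("pics/t_hov_raw.png",t["image"]);cv2.imwrite("pics/s_hov_raw.png",c["image"])
a=cv2.resize(t["image"][140:240,240:340],(400,400),interpolation=cv2.INTER_CUBIC)
b=cv2.resize(c["image"][180:280,200:300],(400,400),interpolation=cv2.INTER_CUBIC)
cv2.imwrite("pics/hov.png",cv2.hconcat([a,b]))
E
```

```text
[  7.65244213  16.70875787 111.54426374  14.88746256  14.57951838
  70.80873643] [676.01650624 124.33641724 163.8919783 ] [-179.9758232   -37.7922641    13.67109464]
[677.84201271 125.2358409  164.42779568] [180.  -38.   13.7]
[[-0.0, 0.03, -0.0, 0.2, -0.1, 0.1, 0.3], [-0.0, 0.03, -0.0, 0.2, -0.1, 0.1, 0.3], [-0.0, 0.03, -0.0, 0.2, -0.1, 0.1, 0.3], [-0.0, 0.03, -0.0, 0.2, -0.1, 0.1, 0.3], [-0.0, 0.03, -0.0, 0.2, -0.1, 0.1, 0.3], [-0.0, 0.03, -0.0, 0.2, -0.1, 0.1, 0.3], [-0.0, 0.03, -0.0, 0.2, -0.1, 0.1, 0.3], [-0.0, 0.03, -0.0, 0.2, -0.1, 0.1, 0.3]]
```

View pics/hov.png

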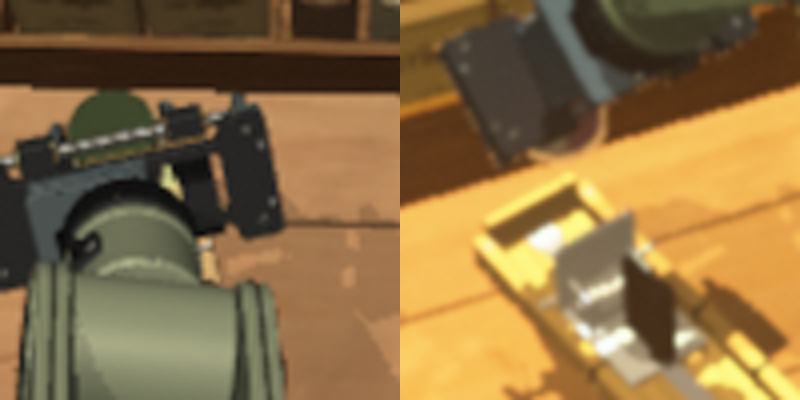

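The jar is held upright over the bay. In the scene crop its base is near (570,135); in the top crop its lid is near (110,140). I'll overlay the expected circles and tray outline on both pictures as a check.

```bash
python3 - <<'E'
from h import *
t=grab("top");c=grab("scene");p,R=cur()
S=8
def up(f,src,x,y,w,h): return cv2.resize(src[y:y+h,x:x+w],None,fx=S,fy=S,interpolation=cv2.INTER_CUBIC)
def dr(f,img,P,x,y,col):
    q=((proj(f,P)-[x,y]+.5)*S-.5).round().astype(np.int32);cv2.polylines(img,[q],True,col,1)
g=p-R[:,2]*19+TX*2.3;a=np.linspace(0,2*np.pi,40,endpoint=False)
circ=lambda r,z:np.c_[g[0]+r*np.cos(a),g[1]+r*np.sin(a),np.full(40,z)]
zb=g[2]-51.4
A=up(t,t["image"],243,157,50,35);dr(t,A,circ(29,zb+75),243,157,(0,0,255))
B=up(c,c["image"],225,195,50,36);dr(c,B,circ(30,zb),225,195,(0,0,255))
t0=cv2.imread("pics/top0.png");s0=cv2.imread("pics/scene0.png")
C=up(t,t0,250,168,50,38);D=up(c,s0,215,222,50,38)
for f,I,x,y in((t,C,250,168),(c,D,215,222)):
    dr(f,I,[tray(160,36,46),tray(160,36,-46),tray(152,36,-46),tray(152,36,46)],x,y,(0,0,255))
    dr(f,I,[tray(152,22,34),tray(152,22,-34),tray(82,22,-34),tray(82,22,34)],x,y,(255,0,0))
    dr(f,I,[tray(152,22,46),tray(152,22,-46),tray(-160,22,-46),tray(-160,22,46)],x,y,(0,255,0))
cv2.imwrite("pics/ov.png",cv2.vconcat([cv2.hconcat([A[:280],B[:280]]),cv2.hconcat([C[:304],D[:304]])]))
print(zb,g)
E
```

```text
127.535672478072 [667.42832977 122.41602951 178.93567248]
```

View pics/ov.png

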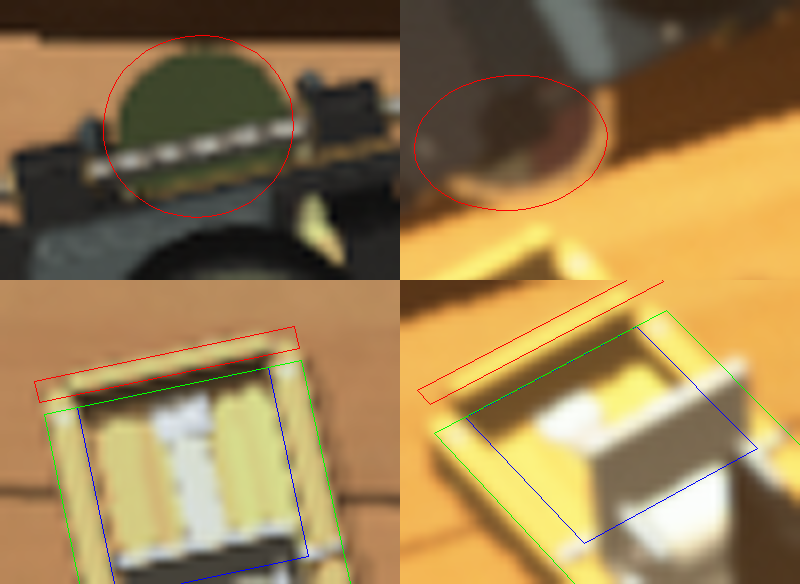

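The overlay fits to within about 3 mm, but the lip seems a little nearer than predicted. I'll pin it down with intensity profiles across the lip (z 36) and rails.

```bash
python3 - <<'E'
from h import *
for n in("top","scene"):
    f=grab(n);I=cv2.GaussianBlur(cv2.imread(f"pics/{n}0.png"),(0,0),.5).astype(np.float32)
    def prof(pts):  # pts: K x N x 3, mean over K
        v=[]
        for P in pts:
            q=proj(f,P).astype(np.float32);v.append(cv2.remap(I,q[:,:1],q[:,1:],cv2.INTER_LINEAR)[:,0])
        return np.mean(v,0)
    xs=np.arange(136,176,2.)
    v=prof([[tray(x,36,y) for x in xs] for y in(-24,-16,-8,8,16,24)]);print(n,"lip z36");print([(int(x),int(a[2]),int(a[0])) for x,a in zip(xs,v)])
    for sgn in(1,-1):
        ys=np.arange(28,56,2.)*sgn
        v=prof([[tray(x,22,y) for y in ys] for x in(-110,-90,-70,-20,-10,0)]);print(n,"rail",sgn);print([(int(y),int(a[2]),int(a[0])) for y,a in zip(ys,v)])
    xs=np.arange(-56,34,2.)
    v=prof([[tray(x,22,y) for x in xs] for y in(-40,40)]);print("lines",[(int(x),int(a[1])) for x,a in zip(xs,v)])
E
```

```text
top lip z36
[(136, 205, 151), (138, 188, 137), (140, 161, 113), (142, 127, 83), (144, 97, 58), (146, 74, 40), (148, 65, 34), (150, 73, 37), (152, 109, 58), (154, 161, 92), (156, 193, 114), (158, 202, 119), (160, 193, 107), (162, 185, 96), (164, 181, 89), (166, 182, 89), (168, 182, 89), (170, 183, 89), (172, 183, 90), (174, 183, 90)]
top rail 1
[(28, 200, 118), (30, 188, 104), (32, 180, 97), (34, 189, 108), (36, 203, 122), (38, 211, 129), (40, 211, 128), (42, 203, 121), (44, 186, 104), (46, 175, 89), (48, 172, 84), (50, 175, 84), (52, 176, 84), (54, 177, 85)]
top rail -1
[(-28, 208, 138), (-30, 208, 137), (-32, 202, 130), (-34, 195, 119), (-36, 193, 114), (-38, 205, 122), (-40, 211, 129), (-42, 211, 129), (-44, 200, 121), (-46, 180, 102), (-48, 155, 79), (-50, 151, 73), (-52, 159, 76), (-54, 169, 81)]
lines [(-56, 202), (-54, 203), (-52, 203), (-50, 202), (-48, 196), (-46, 180), (-44, 147), (-42, 148), (-40, 168), (-38, 192), (-36, 199), (-34, 201), (-32, 200), (-30, 200), (-28, 200), (-26, 199), (-24, 200), (-22, 200), (-20, 199), (-18, 200), (-16, 199), (-14, 198), (-12, 198), (-10,
[... 868 characters left out ...]
-34, 229, 93), (-36, 245, 111), (-38, 250, 120), (-40, 251, 123), (-42, 250, 118), (-44, 248, 108), (-46, 245, 96), (-48, 243, 89), (-50, 242, 85), (-52, 242, 84), (-54, 242, 84)]
lines [(-56, 241), (-54, 240), (-52, 238), (-50, 231), (-48, 219), (-46, 205), (-44, 203), (-42, 217), (-40, 232), (-38, 236), (-36, 239), (-34, 239), (-32, 240), (-30, 239), (-28, 239), (-26, 239), (-24, 239), (-22, 239), (-20, 239), (-18, 238), (-16, 238), (-14, 238), (-12, 238), (-10, 238), (-8, 237), (-6, 237), (-4, 236), (-2, 237), (0, 236), (2, 236), (4, 236), (6, 236), (8, 235), (10, 234), (12, 230), (14, 221), (16, 207), (18, 198), (20, 203), (22, 217), (24, 227), (26, 233), (28, 234), (30, 234), (32, 235)]
```

Averaged over both views, the tray estimate is right to about 1 mm. Top is offset +1 mm and scene −1 to −4 mm along x. Lowering now.

Call:
{"name": "step_arm", "arguments": {
  "steps": [
    [0,0,0,-7.2,-0.1,9.55,0.3],
    [0,0,0,-7.2,-0.1,9.55,0.3],
    [0,0,0,-7.2,-0.1,9.55,0.3],
    [0,0,0,-7.2,-0.1,9.55,0.3],
    [0,0,0,-7.2,-0.1,9.55,0.3],
    [0,0,0,-7.2,-0.1,9.55,0.3],
    [0,0,0,-7.2,-0.1,9.55,0.3],
    [0,0,0,-7.2,-0.1,9.55,0.3]
  ]
}}

```text
time_s: 12.85
ee_pos: [678.2, 126.5, 72.2]
ee_rot: [-180.0, -37.8, 13.7]
force: [-0.4, -0.3, -2.0]
gripper_width: 59.9
gripper_force: 35.0
```

Call:
{"name": "step_arm", "arguments": {
  "steps": [
    [0,0,0,-1.2,0,1.6,0.3],
    [0,0,0,-1.2,0,1.6,0.3],
    [0,0,0,-1.2,0,1.6,0.3],
    [0,0,0,-1.2,0,1.6,0.3],
    [0,0,0,-1.2,0,1.6,0.3],
    [0,0,0,-1.2,0,1.6,0.3],
    [0,0,0,-1.2,0,1.6,0.3],
    [0,0,0,0,0,0,0.3]
  ]
}}

```text
time_s: 13.85
ee_pos: [678.5, 126.3, 58.7]
ee_rot: [-180.0, -37.8, 13.7]
force: [-0.5, -0.5, -2.4]
gripper_width: 59.6
gripper_force: 35.0
```

```bash
python3 - <<'E'
from h import *
p,R=cur();g=p-R[:,2]*19;d=g+TX*2.3-O19;print(g, "tray x,y of jar",d@TX+19,d@[-TX[1],TX[0],0],"base",g[2]-51.4)
c=grab("scene");t=grab("top")
cv2.imwrite("pics/low.png",cv2.hconcat([cv2.resize(c["image"][215:285,205:275],(400,400),interpolation=cv2.INTER_CUBIC),cv2.resize(t["image"][145:215,240:310],(400,400),interpolation=cv2.INTER_CUBIC)]))
E
```

```text
[667.19158481 123.58378221  73.73282652] tray x,y of jar 117.9588836615502 0.917371423256764 base 22.332826515717535
```

View pics/low.png

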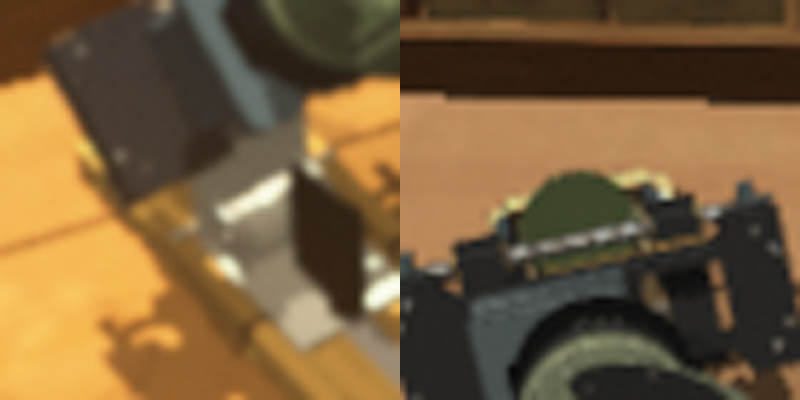

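The gripper clears the paddle and rails, and the jar's lid is centred behind the lip in the top view. Continuing down, slowly, to contact.

Call:
{"name": "step_arm", "arguments": {
  "steps": [
    [0,0,0,-0.9,0.4,1.2,0.3],
    [0,0,0,-0.9,0.4,1.2,0.3],
    [0,0,0,-0.9,0,1.2,0.3],
    [0,0,0,-0.9,0,1.2,0.3],
    [0,0,0,-0.9,0,1.2,0.3],
    [0,0,0,-0.6,0,0.8,0.3],
    [0,0,0,-0.6,0,0.8,0.3],
    [0,0,0,0,0,0,0.3]
  ]
}}

```text
time_s: 14.95
ee_pos: [679.1, 125.7, 50.2]
ee_rot: [-179.9, -37.9, 13.6]
force: [0.3, -0.3, -2.9]
gripper_width: 59.4
gripper_force: 35.0
```

Call:
{"name": "step_arm", "arguments": {
  "steps": [
    [0,0,0,-0.2,0,0.3,0.3],
    [0,0,0,-0.2,0,0.3,0.3],
    [0,0,0,-0.2,0,0.3,0.3],
    [0,0,0,-0.2,0,0.3,0.3],
    [0,0,0,-0.2,0,0.3,0.3],
    [0,0,0,-0.2,0,0.3,0.3],
    [0,0,0,-0.2,0,0.3,0.3],
    [0,0,0,0,0,0,0.3]
  ]
}}

```text
time_s: 15.95
ee_pos: [679.3, 125.8, 47.7]
ee_rot: [-179.9, -37.9, 13.6]
force: [0.2, 0.2, -2.6]
gripper_width: 59.6
gripper_force: 35.0
```

Call:
{"name": "step_arm", "arguments": {
  "steps": [
    [0,0,0,-0.2,0,0.3,0.3],
    [0,0,0,-0.2,0,0.3,0.3],
    [0,0,0,-0.2,0,0.3,0.3],
    [0,0,0,-0.2,0,0.3,0.3],
    [0,0,0,-0.2,0,0.3,0.3],
    [0,0,0,-0.2,0,0.3,0.3],
    [0,0,0,-0.2,0,0.3,0.3],
    [0,0,0,0,0,0,0.3]
  ]
}}

```text
time_s: 16.95
ee_pos: [679.5, 125.9, 45.2]
ee_rot: [-179.9, -37.9, 13.6]
force: [-0.6, 0.1, -1.6]
gripper_width: 59.4
gripper_force: 35.0
```

Call:
{"name": "step_arm", "arguments": {
  "steps": [
    [0,0,0,-0.2,0,0.2,0.3],
    [0,0,0,-0.2,0,0.2,0.3],
    [0,0,0,-0.2,0,0.2,0.3],
    [0,0,0,0,0,0,0.3],
    [0,0,0,0,0,0,0.3],
    [0,0,0,0,0,0,0.3],
    [0,0,0,0,0,0,0.3],
    [0,0,0,0,0,0,0.3]
  ]
}}

```text
time_s: 17.95
ee_pos: [679.4, 125.8, 44.4]
ee_rot: [-179.9, -37.9, 13.6]
force: [-0.1, -0.2, -3.9]
gripper_width: 59.5
gripper_force: 35.0
```

Call:
{"name": "step_arm", "arguments": {
  "steps": [
    [0,0,0,-0.2,0,0.2,0.3],
    [0,0,0,-0.1,0,0.2,0.3],
    [0,0,0,-0.2,0,0.2,0.3],
    [0,0,0,-0.1,0,0.2,0.3],
    [0,0,0,-0.2,0,0.2,0.3],
    [0,0,0,-0.1,0,0.2,0.3],
    [0,0,0,0,0,0,0.3],
    [0,0,0,0,0,0,0.3]
  ]
}}

```text
time_s: 18.95
ee_pos: [679.4, 125.8, 42.9]
ee_rot: [-179.9, -37.9, 13.6]
force: [-0.3, -0.5, -2.3]
gripper_width: 59.4
gripper_force: 35.0
```

Call:
{"name": "step_arm", "arguments": {
  "steps": [
    [0,0,0,-0.2,0,0.2,0.3],
    [0,0,0,-0.1,0,0.2,0.3],
    [0,0,0,-0.2,0,0.2,0.3],
    [0,0,0,-0.1,0,0.2,0.3],
    [0,0,0,-0.2,0,0.2,0.3],
    [0,0,0,-0.1,0,0.2,0.3],
    [0,0,0,0,0,0,0.3],
    [0,0,0,0,0,0,0.3]
  ]
}}

```text
time_s: 19.95
ee_pos: [679.6, 125.9, 42.7]
ee_rot: [-179.9, -38.0, 13.7]
force: [-6.5, -0.7, 8.5]
gripper_width: 59.6
gripper_force: 35.0
```

Call:
{"name": "step_arm", "arguments": {
  "steps": [
    [0,0,0,0.3,0,-0.4,0.3],
    [0,0,0,0,0,0,0.66],
    [0,0,0,0,0,0,0.68],
    [0,0,0,0,0,0,0.71],
    [0,0,0,0,0,0,0.75],
    [0,0,0,0,0,0,0.8],
    [0,0,0,0,0,0,0.85],
    [0,0,0,0,0,0,0.9]
  ]
}}

```text
time_s: 20.95
ee_pos: [679.5, 125.9, 41.9]
ee_rot: [-179.9, -37.9, 13.6]
force: [-0.3, 1.0, 0.1]
gripper_width: 81.8
gripper_force: 0.0
```

Call:
{"name": "step_arm", "arguments": {
  "steps": [
    [0,0,0,0,0,-4,0.9],
    [0,0,0,0,0,-8,0.9],
    [0,0,0,0,0,-14,0.9],
    [0,0,0,0,0,-18,0.9],
    [0,0,0,0,0,-20,0.9],
    [0,0,0,0,0,-20,0.9],
    [0,0,0,0,0,-20,0.9],
    [0,0,0,0,0,-16,0.9]
  ]
}}

```text
time_s: 21.95
ee_pos: [617.3, 111.7, 124.3]
ee_rot: [-179.7, -38.0, 13.7]
force: [0.1, 0.3, 0.3]
gripper_width: 82.3
gripper_force: 0.0
```

```bash
python3 - <<'E'
from h import *
c=grab("scene");t=grab("top")
cv2.imwrite("pics/placed.png",cv2.hconcat([cv2.resize(c["image"][200:310,200:310],(400,400),interpolation=cv2.INTER_CUBIC),cv2.resize(t["image"][145:215,240:310],(400,400),interpolation=cv2.INTER_CUBIC)]))
R=R_of(np.array([0,0,-1.]),TH-90);p=tray(28,66-19)
rows(p+[0,0,90],R,8,.5);print(p,cur()[0])
E
```

```text
[[-0.03, -4.76, 0.01, -2.7, 0.1, -4.0, 0.5], [-0.03, -4.76, 0.01, -3.0, 0.1, -3.7, 0.5], [-0.03, -4.76, 0.01, -3.3, 0.1, -3.5, 0.5], [-0.03, -4.76, 0.01, -3.6, 0.1, -3.2, 0.5], [-0.03, -4.76, 0.01, -3.9, 0.1, -2.9, 0.5], [-0.03, -4.76, 0.01, -4.1, 0.1, -2.6, 0.5], [-0.03, -4.76, 0.01, -4.3, 0.1, -2.2, 0.5], [-0.03, -4.76, 0.01, -4.5, 0.1, -1.8, 0.5]]
[582.24394208 101.93154331  47.        ] [617.69174453 111.76226297 125.30845017]
```

View pics/placed.png

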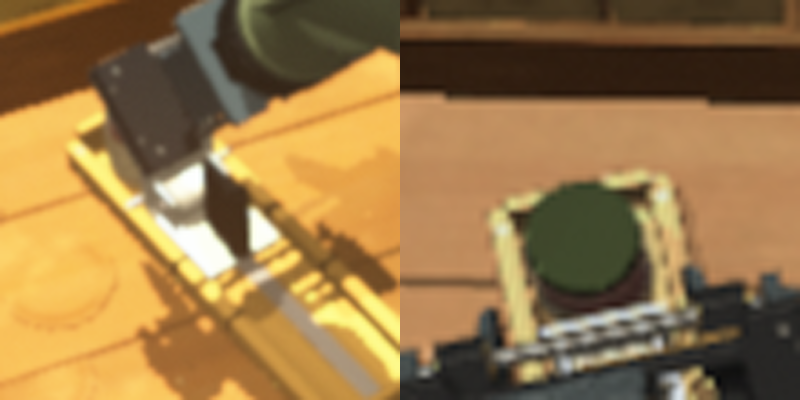

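The jar stands upright in the bay: in the top crop the lid is at (583,237), between the rails and behind the lip. Next is the pusher.

Call:
{"name": "step_arm", "arguments": {
  "steps": [
    [0,-4.76,0,-2.7,0.1,-4.0,0.5],
    [0,-4.76,0,-3.0,0.1,-3.7,0.5],
    [0,-4.76,0,-3.3,0.1,-3.5,0.5],
    [0,-4.76,0,-3.6,0.1,-3.2,0.5],
    [0,-4.76,0,-3.9,0.1,-2.9,0.5],
    [0,-4.76,0,-4.1,0.1,-2.6,0.5],
    [0,-4.76,0,-4.3,0.1,-2.2,0.5],
    [0,-4.76,0,-4.5,0.1,-1.8,0.5]
  ]
}}

```text
time_s: 23.05
ee_pos: [583.8, 107.7, 133.8]
ee_rot: [-179.0, -1.7, 14.4]
force: [-0.1, 0.2, -0.5]
gripper_width: 45.8
gripper_force: 0.0
```

```bash
python3 - <<'E'
from h import *
R=R_of(np.array([0,0,-1.]),TH-90);p=tray(28,66-19)
rows(p+[0,0,5],R,8,.5);print(cur()[0],state()["ee_rot"])
E
```

```text
[[-0.12, -0.21, 0.09, -0.7, 0.8, 10.2, 0.5], [-0.12, -0.21, 0.09, -0.6, 0.8, 10.2, 0.5], [-0.12, -0.21, 0.09, -0.6, 0.8, 10.2, 0.5], [-0.12, -0.21, 0.09, -0.6, 0.8, 10.2, 0.5], [-0.12, -0.21, 0.09, -0.5, 0.7, 10.2, 0.5], [-0.12, -0.21, 0.09, -0.5, 0.7, 10.2, 0.5], [-0.12, -0.21, 0.09, -0.4, 0.7, 10.2, 0.5], [-0.12, -0.21, 0.09, -0.4, 0.7, 10.2, 0.5]]
[583.80820942 107.65325958 133.8011521 ] [-179.0150923    -1.70293458   14.39917559]
```

Call:
{"name": "step_arm", "arguments": {
  "steps": [
    [-0.24,-0.42,0.18,-1.1,1.5,0,0.5],
    [-0.24,-0.42,0.18,-1.1,1.5,0,0.5],
    [-0.24,-0.42,0.18,-1.1,1.5,0,0.5],
    [-0.24,-0.42,0.18,-1.1,1.5,0,0.5],
    [0,0,0,0,0,0,0.5],
    [0,0,0,0,0,0,0.5],
    [0,0,0,0,0,0,0.5],
    [0,0,0,0,0,0,0.5]
  ]
}}

```text
time_s: 24.05
ee_pos: [581.1, 99.8, 134.2]
ee_rot: [179.9, -0.2, 13.6]
force: [-0.6, 0.5, 0.2]
gripper_width: 45.6
gripper_force: 0.0
```

```bash
python3 - <<'E'
from h import *
R=R_of(np.array([0,0,-1.]),TH-90);p=tray(28,66-19)
rows(p+[0,0,5],R,8,.5);print(cur()[0],state()["ee_rot"],state()["qpos"])
E
```

```text
[[0.02, -0.02, -0.01, 0.2, -0.3, 10.3, 0.5], [0.02, -0.02, -0.01, 0.2, -0.3, 10.3, 0.5], [0.02, -0.02, -0.01, 0.2, -0.3, 10.3, 0.5], [0.02, -0.02, -0.01, 0.2, -0.2, 10.3, 0.5], [0.02, -0.02, -0.01, 0.2, -0.2, 10.3, 0.5], [0.02, -0.02, -0.01, 0.2, -0.2, 10.3, 0.5], [0.02, -0.02, -0.01, 0.2, -0.2, 10.3, 0.5], [0.02, -0.02, -0.01, 0.2, -0.2, 10.3, 0.5]]
[581.13149144  99.75108889 134.20600874] [179.86730556  -0.19938769  13.59082124] [ 8.68791118 22.91549951 94.68503754 -0.13020729 62.18952486 85.15785785]
```

Call:
{"name": "step_arm", "arguments": {
  "steps": [
    [0,0,0,0.6,-0.2,10.3,0.5],
    [0,0,0,0.6,-0.2,10.3,0.5],
    [0,0,0,0.6,-0.2,10.3,0.5],
    [0,0,0,0.6,-0.2,10.3,0.5],
    [0,0,0,0.6,-0.2,10.3,0.5],
    [0,0,0,0.6,-0.2,10.3,0.5],
    [0,0,0,0.6,-0.2,10.3,0.5],
    [0,0,0,0.4,-0.2,10.3,0.5]
  ]
}}

```text
time_s: 25.05
ee_pos: [585.6, 102.3, 51.1]
ee_rot: [179.9, -0.2, 13.6]
force: [0.5, 0.0, 1.5]
gripper_width: 45.8
gripper_force: 0.0
```

Call:
{"name": "step_arm", "arguments": {
  "steps": [
    [0,0,0,0,0,2,0.5],
    [0,0,0,0,0,2,0.5],
    [0,0,0,0,0,1,0.4],
    [0,0,0,0,0,0,0.3],
    [0,0,0,0,0,0,0.2],
    [0,0,0,0,0,0,0.1],
    [0,0,0,0,0,0,0],
    [0,0,0,0,0,0,0]
  ],
  "force": 40
}}

```text
time_s: 26.05
ee_pos: [585.6, 102.4, 46.9]
ee_rot: [179.9, -0.2, 13.6]
force: [0.3, 0.2, 0.6]
gripper_width: 9.9
gripper_force: 39.3
```

Call:
{"name": "step_arm", "arguments": {
  "steps": [
    [0,0,0,0,0,0,0],
    [0,0,0,0,0,0,0],
    [0,0,0,0,0,0,0],
    [0,0,0,0,0,0,0],
    [0,0,0,0,0,0,0],
    [0,0,0,0,0,0,0],
    [0,0,0,0,0,0,0],
    [0,0,0,0,0,0,0]
  ],
  "force": 55
}}

```text
time_s: 27.05
ee_pos: [585.7, 102.3, 46.9]
ee_rot: [179.9, -0.2, 13.6]
force: [-0.6, 1.9, 3.4]
gripper_width: 9.8
gripper_force: 54.2
```

Call:
{"name": "step_arm", "arguments": {
  "steps": [
    [0,0,0,-2,0,0,0],
    [0,0,0,-4,0,0,0],
    [0,0,0,-5,0,0,0],
    [0,0,0,-6,0,0,0],
    [0,0,0,-6,0,0,0],
    [0,0,0,-6,0,0,0],
    [0,0,0,-6,0,0,0],
    [0,0,0,-5,0,0,0]
  ]
}}

```text
time_s: 28.05
ee_pos: [549.4, 93.4, 46.9]
ee_rot: [179.8, -0.5, 13.6]
force: [6.9, 3.1, -1.7]
gripper_width: 9.8
gripper_force: 54.3
```

Call:
{"name": "step_arm", "arguments": {
  "steps": [
    [0,0,0,-5,0,0,0],
    [0,0,0,-5,0,0,0],
    [0,0,0,-5,0,0,0],
    [0,0,0,-5,0,0,0],
    [0,0,0,-5,0,0,0],
    [0,0,0,-5,0,0,0],
    [0,0,0,-5,0,0,0],
    [0,0,0,-5,0,0,0]
  ]
}}

```text
time_s: 29.05
ee_pos: [511.2, 84.0, 46.9]
ee_rot: [179.8, -0.6, 13.6]
force: [9.5, 3.4, -3.0]
gripper_width: 9.5
gripper_force: 54.3
```

Call:
{"name": "step_arm", "arguments": {
  "steps": [
    [0,0,0,-6,0,0,0],
    [0,0,0,-6,0,0,0],
    [0,0,0,-6,0,0,0],
    [0,0,0,-6,0,0,0],
    [0,0,0,-6,0,0,0],
    [0,0,0,-6,0,0,0],
    [0,0,0,-5,0,0,0],
    [0,0,0,-2,0,0,0]
  ]
}}

```text
time_s: 30.05
ee_pos: [469.9, 73.8, 46.9]
ee_rot: [179.8, -0.7, 13.6]
force: [9.5, 2.7, -4.8]
gripper_width: 10.1
gripper_force: 54.3
```

```bash
python3 - <<'E'
from h import *
p,R=cur();s=state();d=p-[585.7,102.3,46.9];print(p,d@TX,d@[-TX[1],TX[0],0],s["force"],s["gripper_width"])
xs=np.arange(-70,30,2.)
for n in("top","scene"):
    f=grab(n);I0=cv2.imread(f"pics/{n}0.png");I=f["image"];cv2.imwrite(f"pics/{n}_end.png",I)
    for y in(-48,-44,-40,-35,35,40,44,48):
        q=proj(f,[tray(x,22,y) for x in xs]).astype(np.float32)
        a=cv2.remap(I,q[:,:1],q[:,1:],cv2.INTER_LINEAR)[:,0]
        print(n,y," ".join(f"{int(x)}:{int(v[1])}/{int(v[0])}" for x,v in zip(xs,a) if -62<=x<=-30))
E
```

```text
[469.90776008  73.7672746   46.86902582] -119.2554865878668 -0.2969248247483094 [ 9.53039856  2.70593361 -4.76611312] 10.056921349017522
top -48 -62:91/71 -60:85/66 -58:83/65 -56:80/62 -54:76/58 -52:75/58 -50:77/59 -48:83/64 -46:82/63 -44:82/63 -42:79/61 -40:73/57 -38:68/53 -36:72/57 -34:80/62 -32:85/66 -30:89/69
top -44 -62:90/70 -60:93/72 -58:97/75 -56:102/78 -54:104/80 -52:107/82 -50:109/83 -48:113/86 -46:113/86 -44:113/87 -42:114/87 -40:113/87 -38:114/87 -36:115/88 -34:117/89 -32:119/91 -30:122/93
top -40 -62:122/94 -60:122/94 -58:122/94 -56:122/94 -54:123/94 -52:123/95 -50:123/94 -48:122/93 -46:119/91 -44:119/91 -42:120/92 -40:121/93 -38:120/92 -36:121/93 -34:118/91 -32:113/87 -30:107/82
top -35 -62:96/74 -60:90/69 -58:89/68 -56:89/68 -54:90/69 -52:91/70 -50:92/71 -48:92/71 -46:88/67 -44:93/72 -42:99/76 -40:101/77 -38:100/77 -36:101/78 -34:104/80 -32:108/82 -30:111/86
top 35 -62:64/50 -60:72/55 -58:78/60 -56:84/64 -54:90/69 -52:95/73 -50:99/76 -48:103/79 -46:107/83 -44:111/85 -42:115/89 -40:118/91 -38:121/93 -36:124/95 -34:126/97 -32:129/99 -30:131/101
top 40 -62:59/45 -60:68/53
[... 1366 characters left out ...]
44:85/54 -42:87/60 -40:96/76 -38:111/90 -36:122/92 -34:132/88 -32:131/74 -30:135/71
scene 40 -62:226/110 -60:228/110 -58:228/113 -56:236/120 -54:234/120 -52:238/123 -50:226/115 -48:218/107 -46:183/93 -44:156/90 -42:163/118 -40:193/167 -38:219/189 -36:239/203 -34:241/173 -32:241/145 -30:239/130
scene 44 -62:216/101 -60:220/104 -58:226/110 -56:233/116 -54:235/119 -52:233/117 -50:227/110 -48:207/99 -46:175/85 -44:159/85 -42:168/105 -40:196/135 -38:221/155 -36:233/155 -34:234/139 -32:236/126 -30:232/119
scene 48 -62:136/61 -60:140/63 -58:148/67 -56:150/68 -54:154/69 -52:147/67 -50:136/61 -48:121/56 -46:107/50 -44:117/56 -42:132/64 -40:145/73 -38:154/75 -36:156/75 -34:154/70 -32:156/71 -30:155/70
```

Call:
{"name": "step_arm", "arguments": {
  "steps": [
    [0,0,0,-1.5,0,0,0],
    [0,0,0,-1.5,0,0,0],
    [0,0,0,-1.5,0,0,0],
    [0,0,0,-1.2,0,0,0],
    [0,0,0,-1,0,0,0],
    [0,0,0,0,0,0,0],
    [0,0,0,0,0,0,0],
    [0,0,0,0,0,0,0]
  ]
}}

```text
time_s: 31.15
ee_pos: [463.6, 72.2, 46.9]
ee_rot: [179.8, -0.7, 13.6]
force: [8.5, 3.6, -2.8]
gripper_width: 9.9
gripper_force: 54.5
```

```bash
python3 - <<'E'
from h import *
p,R=cur();s=state();d=p-[585.7,102.3,46.9];print(p,d@TX,s["force"],s["gripper_width"])
f=grab("scene");I=f["image"];cv2.imwrite("pics/scene_end2.png",I);I0=cv2.imread("pics/scene0.png");I1=cv2.imread("pics/scene_end.png")
def prof(I,a,b,y):
    xs=np.arange(a,b,1.);q=proj(f,[tray(x,22,y) for x in xs]).astype(np.float32)
    return xs,cv2.remap(I,q[:,:1],q[:,1:],cv2.INTER_CUBIC)[:,0].astype(int)
for nm,I_,a,b in(("rest",I0,68,94),("119",I1,-58,-26),("now",I,-58,-26)):
    for y in(40,44,48):
        xs,v=prof(I_,a,b,y);w=np.clip(v[:,0]-0.55*v[:,1]-5,0,None)
        print(nm,y,"peak",xs[v[:,0].argmax()],"wc",round((w*xs).sum()/w.sum(),1)," ".join(f"{int(x)}:{c[1]}/{c[0]}" for x,c in zip(xs,v))[::1])
E
```

```text
[463.62178711  72.20803198  46.87205672] -125.73190622458743 [ 8.53231064  3.59585032 -2.7508597 ] 9.895510309963829
rest 40 peak 82.0 wc 82.1 68:237/120 69:237/120 70:236/120 71:235/119 72:233/117 73:231/114 74:226/111 75:221/111 76:215/120 77:212/132 78:211/146 79:214/164 80:220/181 81:227/196 82:233/203 83:237/203 84:239/195 85:239/180 86:239/163 87:238/149 88:237/136 89:237/126 90:237/121 91:237/120 92:237/120 93:237/120
rest 44 peak 81.0 wc 81.3 68:232/114 69:230/113 70:229/112 71:231/112 72:233/112 73:231/110 74:226/109 75:224/112 76:222/117 77:219/123 78:217/132 79:218/143 80:222/153 81:226/159 82:227/158 83:229/153 84:230/146 85:231/137 86:231/129 87:230/121 88:231/116 89:231/113 90:231/114 91:231/114 92:232/114 93:232/113
rest 48 peak 81.0 wc nan 68:151/69 69:151/69 70:154/70 71:154/70 72:153/69 73:150/68 74:152/70 75:150/70 76:149/72 77:147/73 78:149/78 79:150/80 80:151/81 81:155/82 82:156/81 83:158/78 84:157/76 85:158/75 86:158/73 87:158/72 88:157/71 89:156/71 90:160/73 91:161/73 92:158/72 93:156/71
119 40 peak -37.0 wc -37.6 -58:233/115 -57:236/119 -56:239/122 -55:240/123
[... 1684 characters left out ...]
0 -47:207/146 -46:209/159 -45:212/168 -44:220/173 -43:226/169 -42:229/160 -41:232/146 -40:238/135 -39:241/130 -38:240/125 -37:239/123 -36:239/121 -35:240/121 -34:239/120 -33:238/120 -32:238/120 -31:239/121 -30:239/121 -29:239/121 -28:238/121 -27:238/120
now 48 peak -57.0 wc nan -58:147/66 -57:153/69 -56:155/69 -55:150/66 -54:148/65 -53:149/65 -52:148/64 -51:140/60 -50:129/56 -49:125/59 -48:119/60 -47:113/60 -46:110/59 -45:119/63 -44:128/66 -43:136/67 -42:141/64 -41:148/64 -40:154/67 -39:154/68 -38:155/68 -37:156/68 -36:157/69 -35:155/68 -34:155/68 -33:153/68 -32:154/68 -31:154/68 -30:155/69 -29:154/68 -28:154/69 -27:151/68<stdin>:10: RuntimeWarning: invalid value encountered in scalar divide
```

Call:
{"name": "step_arm", "arguments": {
  "steps": [
    [0,0,0,-0.3,0,0,0],
    [0,0,0,0,0,0,0],
    [0,0,0,0,0,0,0],
    [0,0,0,0,0,0,0],
    [0,0,0,0,0,0,0],
    [0,0,0,0,0,0,0],
    [0,0,0,0,0,0,0],
    [0,0,0,0,0,0,0]
  ]
}}

```text
time_s: 32.2
ee_pos: [463.4, 72.2, 46.9]
ee_rot: [179.8, -0.7, 13.6]
force: [9.5, 3.4, -3.2]
gripper_width: 9.9
gripper_force: 54.5
```

```bash
python3 - <<'E'
from h import *
p,R=cur();d=p-[585.7,102.3,46.9];print(d@TX,state()["gripper_width"],state()["gripper_force"])
f=grab("top")
b=f["image"][150:225,245:310].astype(int);m=((b[...,1]>b[...,2]+8)&(b[...,1]>b[...,0]+8)).astype(np.uint8)
n,l,s,c=cv2.connectedComponentsWithStats(m);k=1+s[1:,4].argmax();q=c[k]+[245,150]
P=onz(f,[q],83)[0];e=P-O19;print(s[k],q,P,"tray",e@TX+19,e@[-TX[1],TX[0],0])
E
```

```text
-125.9247104994761 9.91564141404681 54.47080168873072
[21 30 12 15 80] [271.2    188.5125] [662.42446203 123.81980978  83.        ] tray 111.08329004843596 2.2757203294585615
```

```bash
python3 - <<'E'
from h import *
f=grab("top");a=cv2.resize(cv2.imread("pics/placed.png")[:,400:],(70,70),interpolation=cv2.INTER_AREA).astype(int);b=f["image"][145:215,240:310].astype(int)
for nm,i in(("placed",a),("now",b)):
    g=(i[...,1]>i[...,2]+4)&(i[...,1]>i[...,0]+4);print(nm,i[42,32],i[35,32]);print("\n".join("".join("#" if x else "." for x in r) for r in g[28:58,15:50]))
E
```

```text
placed [44 73 63] [43 72 63]
...................................
...................................
...................................
...................................
.................##................
.............#########.............
...........############............
..........##############...........
.........################..........
.........#################.........
........##################.........
........##################.........
.......###################.........
.......####################........
........##################.........
........##################.........
........##################.........
........#################..........
.........################..........
.........###############...........
..........#############............
............##########.............
..............######...............
...................................
...................................
...................................
...................................
.........................#.........
....................#..............
...........................
[... 414 characters left out ...]
#######.........
........##################.........
.......####################........
.......####################........
........###################........
........##################.........
........##################.........
........##################.........
........#################..........
.........###############...........
..........##############...........
............##########.............
..............#######..............
...................................
...................................
...................................
...................................
...................................
...................................
...................................
```

The lid disc is exactly where it was after placing, so the jar is standing and undisturbed. The pusher is held at 125.9 mm.

```bash
python3 -c "
from workcell import *
print(job_done())"
```

```text
the job is handed in; nothing more can be done
None
```

The fallen jar stands upright in the front bay, the pusher is held at the second line (about 125.9 mm of 126), nothing else on the table was touched as far as I could tell, and the job is handed in at about 32 s; no verdict was returned.

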